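Purge the irradiation chamber with its sprung lid held at the vent index

ROBOT

A 6-joint arm with a two-finger parallel gripper is mounted at the origin on the work surface. World frame = base frame: x ahead of the robot, y to its left, z up, the work surface at z = 0. Lengths are in m, angles in rad, forces in N, time in s.
With the tool pointing down it reaches from about 0.4 to 0.925 m from the base axis. Payload 3.4 kg.
Tool frame: the origin (TCP) lies at the very end of the fingers, on their centre line; the grasp point (between the pads) lies 19 mm behind it; z points along the fingers, x is the direction in which the jaws open and shut, and the axes are right-handed (so a half turn about z gives the same grasp; the last joint's range is limited). The gripper opens to 85 mm and grips with 20 to 120 N. Pads are 22 mm wide; open, the fingers measure 114 mm over their backs; the gripper's body (76 mm by 85 mm) begins 54 mm behind the grasp point. The pads swing forward as they close: fully open they stand 13 mm farther back than shut.
Start: joints at [1.232, 0.307, 1.506, -0, 1.328, -0.073], TCP at [0.151, 0.555, 0.231] pointing down, gripper open.
Joint ranges: [-3.12, 3.12], [-1.05, 2.28], [0.14, 2.33], [-1.42, 4.57], [0.1, 2.73], [-2.68, 2.68]. Speed limits (rad/s): [2.57, 2.57, 3.14, 3.14, 3.14, 3.14].

INTERFACE

Orientations are given as a unit quaternion [w, x, y, z].
In Python, from workcell import arm gives the robot as it stands. The module is installed in compiled form; this text tells all that it offers.
- The arm moves only by the tool move_arm, never from a script. Its argument "commands" is a list of rows, each an object with "offset": the shift along the tool's x, y, z in mm, a list of three; "turn": the turn about the tool's z in rad; "gripper": the opening, from 0 (shut) to 1 (fully open). A call has 1 to 8 rows; each row shifts and turns the commanded pose from where the row before left it, along the tool's axes as they then stand; what a row does not reach is not made up. A row lasts 1/8 s, in which the tool goes at most 62.5 mm and 10.7 degrees, less where a joint would pass 70% of its speed; a pose out of reach is approached as far as the arm can. A call is refused whole if a number of a shift passes 62.5 or a number of a turn 0.188, either way. A call with a gripper value outside its range is refused whole. The fingers move at their own pace and stop on an object; "grip_force" is the grip in N (left out, the last holds). Time passes only in rows, so rows that do not move let the fingers close. It gives the time, the measured TCP pose, the force and the opening at its end, in the units of the state.
- arm.read_state(): the state, without advancing time (a new reading comes with each control period).
- arm.read_camera(name): name is "scene" or "top" or "wrist"; returns a dict with "image" (480x640x3 uint8, blue, green, red), "range_z" (480x640 float32, m along the optical axis (not along the pixel's ray), 0 where there is no reading), "intrinsics" (3x3 intrinsics, pixels), "pose" (4x4, takes a point from camera to world coordinates). Camera axes: x right, y down, z forward; pixel columns grow to the right and rows downward; lengths in m; the calibration is good to about 2 mm. A picture is of the moment at which its call begins.
- arm.close_job(): hands the job in, once; it reports no verdict.
The state is a dict: "time_s": time; "joints": joint angles; "qd": joint speeds; "tau": joint torques, N m; "ee_pos": TCP position; "tcp_rot": TCP orientation; "wrist_force": force on the tool from outside, world axes, zero at the start; "ft_torque": the same for the moment, N m; "width": opening from 0.0 (shut) to 1.0 (fully open).
Only numpy, scipy, OpenCV 4.12 (cv2) and the standard library are available. Lean on these libraries where they do the work, as an engineer would, in place of code of your own. Each camera call takes 0.05 s, during which the arm holds its last target.

TASK

Flush the air out of the irradiation chamber: with the lid still shut, turn the blue purge valve to half open, 45 degrees, where its nose points along the green line of the dial; then lift the spring-loaded lid until its yellow pointer is level with the red index on the quadrant and finish while still holding it there with the gripper. The lid snaps shut by itself, so do not let it go once it is up, and nothing but the gripper may prop it. Do not shift the red index, and leave the beaker, the amber bottle and the green-capped jar standing where they are.

Things in the scene. Friction and masses are not known exactly. Their poses are not given: they have to be found in the camera images.
- valve (a joint): Quarter-turn purge valve, rad. 0 = closed (handle across the steel tube), 0.785 = half open (45 degrees, green line), 1.571 = fully open (handle along the tube). It grows anticlockwise seen from above. Stiff (about 0.1 N m), stays where it is left; starts closed or up to about 17 degrees open.
- valve_grip (a point): Grip point of the blue wing handle, on the valve's vertical axis, 106 mm above the bench. The wing is 60 mm long (this frame's y), 12 mm wide (x) and 30 mm tall: 14 mm above this point, 16 mm below. 28 mm below it is the white dial disc, 88 mm in diameter. The frame turns with the handle; its white nose is on the +y end. The tube runs on 150 mm to the chamber's front wall.
- lid (a joint): Angle of the chamber lid, rad: 0 = shut, grows as its front edge rises. A spring hinge pulls it shut: about 7 N to lift at the handle when shut, 9 N at 0.6 rad. It does not stay up by itself; the hinge stop is at 1.4.
- lid_handle (a point): Centre of the lid's handle: a round steel bar, 12 mm in diameter, 112 mm clear between its posts, along this frame's y (parallel to the hinge), 44 mm above the lid's top; 203 mm above the bench with the lid shut, 215 mm in front of the hinge axis and 56 mm above it. The frame turns with the lid: x towards the hinge, z away from the lid's top.
- lid_hinge (a point): Middle of the lid's fixed hinge axis, 147 mm above the bench, at the chamber's rear edge. The axis lies along this frame's y; the lid opens by turning positively about y. x is level and points from the chamber's front (handle and purge tube side) to its rear.
- vent_index (a joint): Setting of the red index on the quadrant, rad, on the lid's own scale: the lid is at the right angle when joint lid has this same value (0.3 to 0.6). It differs from day to day and must not be shifted.
- index_tip (a point): Point of the red index that is clamped on the aluminium quadrant (an arc of 190 mm radius about the hinge axis, 24 mm wide, standing up beside the chamber's end on the +y side of the lid_hinge frame, 12 mm off the wall). Its x axis lies along the line from the index to the hinge axis.
- lid_pointer (a point): Tip of the yellow pointer on the lid's end next to the quadrant, 171 mm from the hinge axis, level with it when the lid is shut. Its x axis lies along the lid, towards the hinge; at the right angle it is parallel to the x axis of index_tip.
- chamber: The fixed irradiation chamber: white box 240 mm deep (x), 260 mm wide (y), 135 mm high, under a 24 mm thick grey lid; a lamp house 100 mm across reaches 160 mm behind its rear wall. Origin on the bench under the box centre; x points to the rear, where the hinge is. The valve axis lies 270 mm in front of the origin.
- beaker: Bystander: empty glass beaker, 68 mm across, 88 mm high, origin under its centre; stands beside the valve.
- amber_bottle: Bystander: amber glass bottle with black cap, 60 mm across, 135 mm high, origin under its centre.
- jar: Bystander: glass jar with green cap, 64 mm across, 75 mm high, origin under its centre.

How it is judged:
On the way, in this order (a step that is already met when the one before it is completed fails the run):
1. the valve is half open (45 degrees, within 6) while the lid is still shut (value of joint valve between 0.675 and 0.895 rad and value of joint lid below 0.05 rad), for 0.3 s.
2. the lid is held up with its pointer level with the red index (within 4 degrees) (angle between the x axis of lid_pointer and the x axis of index_tip, either way round below 0.07 rad and value of joint valve between 0.675 and 0.895 rad and contact force between the fingers and lid above 1 N), for 0.4 s.
At the end, for the whole second after the job is handed in: The gripper's fingers still hold the lid up (contact over 1 N), still, with its pointer within 4 degrees (0.07 rad) of the red index; none of the bystanders props it; the valve stands at 45 degrees within 6 (0.675 to 0.895 rad) (all of step 2 and value of joint lid above 0.2 rad and velocity of joint lid between -0.1 and 0.1 rad/s and contact force between each of beaker, amber_bottle, jar and lid below 0.2 N); the arm keeps its last pose, push and grip.
It fails at once if the lid is let go and snaps down (faster than 1.5 rad/s) (velocity of joint lid below -1.5 rad/s).
It fails at once if the red index is shifted (more than 6 mm) (distance of index_tip from where it was at the start of the episode above 0.006 m).
It fails at once if the beaker is shifted more than 20 mm or tipped (distance of beaker from where it was at the start of the episode above 0.02 m or angle between beaker's own z axis and vertical above 0.35 rad).
It fails at once if the amber bottle is shifted more than 20 mm or tipped (distance of amber_bottle from where it was at the start of the episode above 0.02 m or angle between amber_bottle's own z axis and vertical above 0.35 rad).
It fails at once if the green-capped jar is shifted more than 20 mm or tipped (distance of jar from where it was at the start of the episode above 0.02 m or angle between jar's own z axis and vertical above 0.35 rad).
It also fails if it takes over 45 s, if anything falls off the work surface, if the arm or the gripper's body presses on something with over 40 N, if the wrist force passes 120 N, or if a joint passes its speed limit or range.

## Working session

There is one attempt and no reset: what is moved stays moved. The work goes in short steps, Python scripts to look and compute and a tool call to move; the robot and the scene stay as the last step left them, time stands still between calls to the robot, and variables do not carry over. Pictures are saved under pics/ and viewed, and the job is handed in when it is done.

Besides the shell and the picture viewer there is one more tool, called as a command line: name --argument value ..., lists and objects as JSON in quotes. move_arm: Moves the arm, as the interface text tells. Its arguments: {"type":"object","properties":{"commands":{"type":"array"},"grip_force":{"type":"number"}},"required":["commands"]}

```bash
mkdir -p pics
cat > h.py <<'E'
from workcell import arm
import numpy as np, cv2
def snap(n,f):
    c=arm.read_camera(n); cv2.imwrite('pics/'+f+'.png',c['image'])
    np.savez('pics/'+f+'.npz',img=c['image'],z=c['range_z'],K=c['intrinsics'],T=c['pose']); return c
E
python3 - <<'E'
from h import *
for n in ['scene','top','wrist']:
    c=snap(n,n+'0'); print(n,c['intrinsics'].round(1).tolist(),c['pose'].round(3).tolist())
s=arm.read_state()
for k in s: print(k,np.round(s[k],3))
E
```

```text
scene [[535.7, 0.0, 325.5], [0.0, 535.7, 245.4], [0.0, 0.0, 1.0]] [[-0.068, 0.764, -0.642, 1.24], [0.998, 0.047, -0.051, 0.061], [-0.009, -0.643, -0.765, 0.918], [0.0, 0.0, 0.0, 1.0]]
top [[585.0, 0.0, 320.1], [0.0, 585.0, 233.4], [0.0, 0.0, 1.0]] [[-0.024, -0.977, 0.212, 0.346], [-1.0, 0.023, -0.005, 0.006], [0.0, -0.212, -0.977, 1.277], [0.0, 0.0, 0.0, 1.0]]
wrist [[366.6, 0.0, 323.7], [0.0, 366.6, 242.1], [0.0, 0.0, 1.0]] [[0.264, 0.929, 0.259, 0.086], [0.965, -0.254, -0.073, 0.572], [-0.002, 0.269, -0.963, 0.373], [0.0, 0.0, 0.0, 1.0]]
time_s 0.15
joints [ 1.231  0.307  1.507 -0.     1.328 -0.073]
qd [-0.001 -0.003 -0.004 -0.    -0.001 -0.002]
tau [ 1.0000e-03 -4.5797e+01 -2.5222e+01 -0.0000e+00  9.0000e-03 -0.0000e+00]
ee_pos [0.151 0.554 0.231]
tcp_rot [ 0.     0.795  0.607 -0.001]
wrist_force [ 0.105  0.157 -0.758]
ft_torque [-0.019 -0.022 -0.008]
width 1.002
```

View pics/scene0.png

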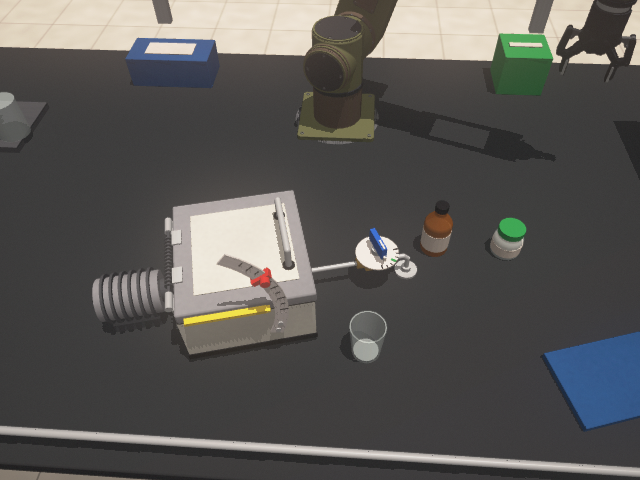

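View pics/top0.png

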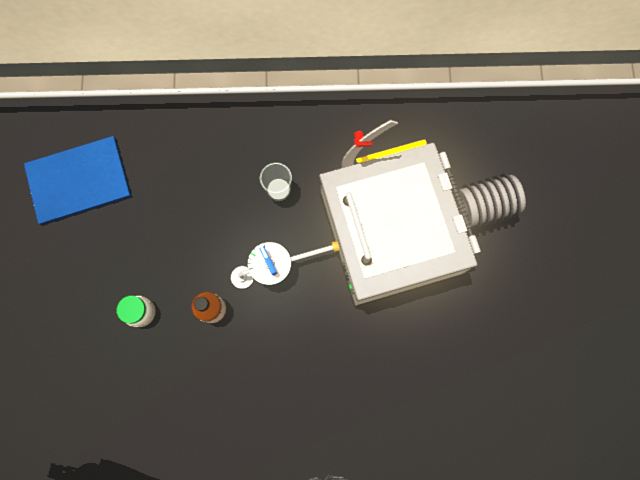

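The scene view shows the chamber at left (lid bar from about (280,205) to (288,265), red index (262,278), yellow pointer (185–270,315)) and the valve at (378,248). The beaker is at (367,340), the bottle at (437,230) and the jar at (508,240). The top view agrees. I'll zoom in.

```bash
cat >> h.py <<'E'
def proj(d,u,v,z):
    K,T=d['K'],d['T']; r=T[:3,:3]@np.linalg.solve(K,[u,v,1.]); o=T[:3,3]; return o+r*(z-o[2])/r[2]
def cloud(d):
    K,T,Z=d['K'],d['T'],d['z']; v,u=np.mgrid[:480,:640]
    P=np.stack([(u-K[0,2])/K[0,0]*Z,(v-K[1,2])/K[1,1]*Z,Z],-1); return P@T[:3,:3].T+T[:3,3]
E
python3 - <<'E'
from h import *
im=[]
for n,(x,y) in dict(scene0=(330,190),top0=(210,200)).items():
    i=np.load(f'pics/{n}.npz')['img'][y:y+100,x:x+100]; im.append(cv2.resize(i,(400,400),interpolation=cv2.INTER_CUBIC))
cv2.imwrite('pics/z1.png',np.hstack(im))
im=[]
for n,(x,y) in dict(scene0=(170,200),top0=(320,110)).items():
    i=np.load(f'pics/{n}.npz')['img'][y:y+160,x:x+160]; im.append(cv2.resize(i,(400,400),interpolation=cv2.INTER_CUBIC))
cv2.imwrite('pics/z2.png',np.hstack(im))
for n in ['scene0','top0']:
    d=np.load(f'pics/{n}.npz'); P=cloud(d); hsv=cv2.cvtColor(d['img'],cv2.COLOR_BGR2HSV); H,S,V=hsv[...,0],hsv[...,1],hsv[...,2]
    x0=(330<np.arange(640))&(np.arange(640)<420) if n=='scene0' else (240<np.arange(640))&(np.arange(640)<300)
    b=(H>100)&(H<130)&(S>120)&x0[None]&((np.arange(480)>200)&(np.arange(480)<300))[:,None]
    q=P[b&(d['z']>0)]; print(n,'blue',b.sum(),np.median(q,0).round(4),q.min(0).round(3),q.max(0).round(3))
    v,u=np.nonzero(b); pr=np.array([proj(d,a,c,.12) for a,c in zip(u,v)]);
    qq=q[q[:,2]>.112]; print(' top',len(qq),qq.mean(0),qq.min(0),qq.max(0))
    for nm,m in dict(red=((H<6)|(H>174))&(S>170)&(V>120),yel=(H>24)&(H<33)&(S>180)&(V>150),green=(H>50)&(H<75)&(S>120)).items():
        k,l,st,ce=cv2.connectedComponentsWithStats(m.astype(np.uint8))
        for i in range(1,k):
            if st[i,4]>25:
                q=P[(l==i)&(d['z']>0)]; print(' ',nm,st[i].tolist(),ce[i].round(1),np.median(q,0).round(3),q.min(0).round(3),q.max(0).round(3))
E
```

```text
scene0 blue 135 [0.5473 0.1101 0.1201] [0.412 0.094 0.   ] [0.578 0.126 0.124]
 top 117 [0.54836723 0.10952747 0.12001889] [0.520299   0.09393541 0.11325303] [0.57713583 0.12623578 0.12420386]
  red [251, 268, 18, 16, 110] [262.  277.3] [ 0.752 -0.074  0.253] [ 0.736 -0.096  0.239] [ 0.764 -0.066  0.258]
  green [500, 34, 53, 25, 865] [525.6  46.4] [-0.181  0.52   0.121] [-0.265  0.456  0.115] [-0.126  0.583  0.127]
  green [499, 218, 27, 23, 501] [511.9 228.9] [0.465 0.393 0.075] [0.38  0.367 0.002] [0.489 0.452 0.08 ]
top0 blue 101 [0.5368 0.1013 0.1199] [0.518 0.091 0.108] [0.574 0.121 0.126]
 top 100 [0.53785188 0.10193419 0.12003573] [0.51875383 0.09119691 0.11273224] [0.57420022 0.12117206 0.12629771]
  red [354, 131, 19, 16, 151] [360.4 139.5] [ 0.744 -0.078  0.251] [ 0.733 -0.102 -0.005] [ 0.865 -0.068  0.26 ]
  yel [367, 140, 60, 19, 284] [396.8 149.2] [ 0.763 -0.163  0.15 ] [ 0.744 -0.242 -0.005] [ 0.839 -0.099  0.155]
  green [116, 296, 29, 27, 629] [130.2 309.1] [0.458 0.391 0.075] [ 0.432  0.363 -0.005] [0.494 0.446 0.081]
```

View pics/z1.png

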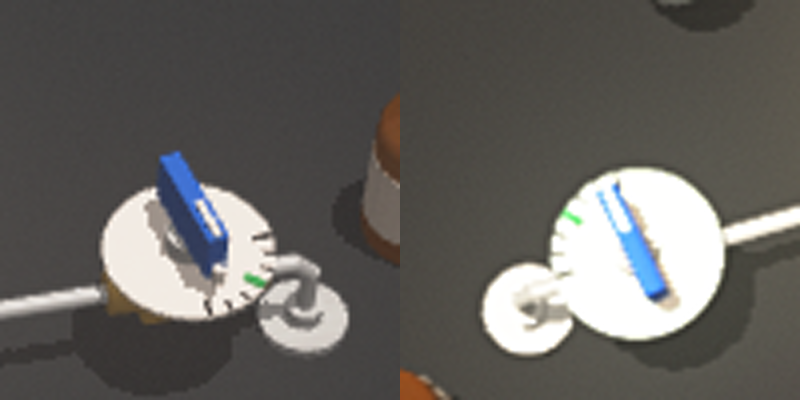

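View pics/z2.png

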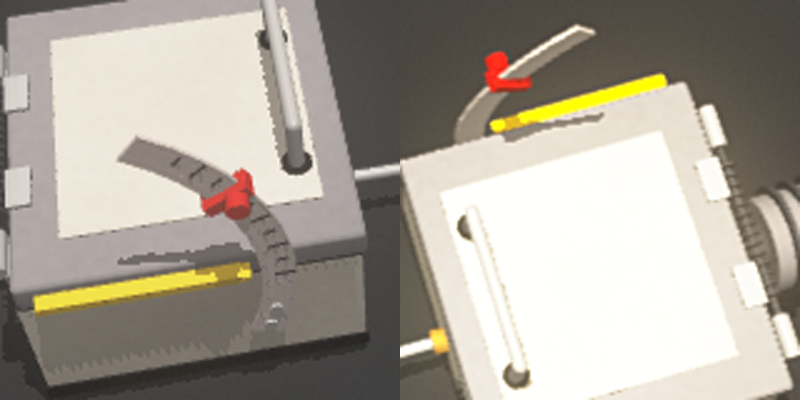

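Run:
```python
from h import *
d=np.load('pics/top0.npz'); s=np.load('pics/scene0.npz')
a,b=proj(d,347.2,193.2,.203),proj(d,366,258,.203); print('bar top',a,b,(a+b)/2,b-a)
for n in ['scene0','top0']:
    D=np.load(f'pics/{n}.npz'); P=cloud(D); z=P[...,2]
    # bar points
    m=(abs(z-.207)<.008)&(P[...,1]<0)&(P[...,1]>-.4)&(P[...,0]>.5)&(P[...,0]<.85)&(D['z']>0)
    k,l,st,ce=cv2.connectedComponentsWithStats(m.astype(np.uint8)); i=1+np.argmax(st[1:,4]); q=P[l==i]; 
    c=q.mean(0); u,sv,vt=np.linalg.svd(q-c); t=(q-c)@vt[0]; print(n,'bar',len(q),(c+vt[0]*(t.min()+t.max())/2).round(4),vt[0].round(3),np.ptp(t))
    # dial
    m=(abs(z-.078)<.006)&(np.hypot(P[...,0]-.545,P[...,1]-.108)<.06)&(D['img'].min(-1)>90); q=P[m][:,:2]
    (cx,cy),r=cv2.minEnclosingCircle(q.astype(np.float32)); print('dial',cx,cy,r,len(q))
    # lid top
    m=(abs(z-.159)<.005)&(P[...,1]<0)&(P[...,1]>-.5)&(P[...,0]>.45)&(P[...,0]<.95)&(D['z']>0)
    q=P[m][:,:2].astype(np.float32); print('lid',cv2.minAreaRect(q), len(q))
    for nm,(x,y,h) in dict(beaker=(.70,.1,.088),bottle=(.5,.21,.135)).items():
        m=(z>.03)&(np.hypot(P[...,0]-x,P[...,1]-y)<.07)&(z<h+.01); 
        q=P[m]; print(nm,len(q),np.median(q,0) if len(q) else 0, q.min(0) if len(q) else 0,q.max(0) if len(q) else 0)
```

```text
bar top [ 0.65636688 -0.05358126  0.203     ] [ 0.53027414 -0.08432599  0.203     ] [ 0.59332051 -0.06895363  0.203     ] [-0.12609274 -0.03074473  0.        ]
scene0 bar 371 [ 0.5973 -0.0682  0.2077] [ 0.966  0.259 -0.01 ] 0.1342418279498198
dial 0.5474887490272522 0.10878326743841171 0.0466802641749382 856
lid ((0.6234666705131531, -0.155107781291008), (0.28000691533088684, 0.2597750425338745), 15.0248384475708) 13104
beaker 1195 [0.7173794  0.09484737 0.06648992] [0.69626593 0.06122727 0.03006996] [0.76447788 0.12761848 0.09274665]
bottle 1195 [0.48019728 0.23351276 0.08442218] [0.44132494 0.14356021 0.03019106] [0.54013656 0.26918202 0.14031546]
top0 bar 444 [ 0.5925 -0.0719  0.2073] [-0.966 -0.257 -0.   ] 0.13436103168599167
dial 0.5463657379150391 0.10593628883361816 0.04465969651937485 1150
lid ((0.6221497654914856, -0.15819062292575836), (0.2752063572406769, 0.2591285705566406), 14.883419036865234) 15119
beaker 581 [0.74224861 0.09239327 0.06800339] [0.69325876 0.05807685 0.03003845] [0.76145346 0.12437763 0.09355844]
bottle 796 [0.45906712 0.22351978 0.09419919] [0.4317855  0.14593636 0.03015763] [0.53836579 0.26296095 0.14026735]
```

move_arm --commands '[{"offset": [-27, 41, 0], "turn": 0, "gripper": 1}, {"offset": [-27, 41, 0], "turn": 0, "gripper": 1}, {"offset": [-27, 41, 0], "turn": 0, "gripper": 1}, {"offset": [-27, 41, 0], "turn": 0, "gripper": 1}, {"offset": [-27, 41, 0], "turn": 0, "gripper": 1}, {"offset": [-27, 41, 0], "turn": 0, "gripper": 1}, {"offset": [-27, 41, 0], "turn": 0, "gripper": 1}, {"offset": [-27, 41, 0], "turn": 0, "gripper": 1}]' --grip_force 60

```text
time_s: 1.15
ee_pos: [0.4116, 0.2589, 0.2312]
tcp_rot: [-0.0, 0.795, 0.607, -0.0]
wrist_force: [-0.5, 1.2, 1.1]
width: 0.998
```

move_arm --commands '[{"offset": [-27, 41, 0], "turn": 0, "gripper": 1}, {"offset": [-27, 41, 0], "turn": 0, "gripper": 1}, {"offset": [-27, 41, 0], "turn": 0, "gripper": 1}, {"offset": [-27, 45, 0], "turn": -0.17, "gripper": 1}, {"offset": [0, 0, 0], "turn": -0.17, "gripper": 1}, {"offset": [0, 0, 0], "turn": -0.17, "gripper": 1}, {"offset": [0, 0, 0], "turn": -0.17, "gripper": 1}, {"offset": [0, 0, 0], "turn": 0, "gripper": 1}]'

```text
time_s: 2.15
ee_pos: [0.5443, 0.1118, 0.2309]
tcp_rot: [-0.0, 0.547, 0.837, -0.0]
wrist_force: [-0.1, 0.4, 0.0]
width: 1.001
```

Run:
```python
from h import *
for n in ['wrist','top']:
    c=snap(n,n+'1')
s=arm.read_state()
for k in ['time_s','joints','ee_pos','tcp_rot','wrist_force','width']: print(k,np.round(s[k],4))
```

```text
time_s 2.25
joints [ 0.1268  0.2804  1.5463  0.      1.3152 -1.8553]
ee_pos [0.5444 0.1119 0.2311]
tcp_rot [-2.000e-04  5.478e-01  8.366e-01 -1.000e-04]
wrist_force [ 0.4817 -1.0093  0.3651]
width 0.9971
```

View pics/wrist1.png

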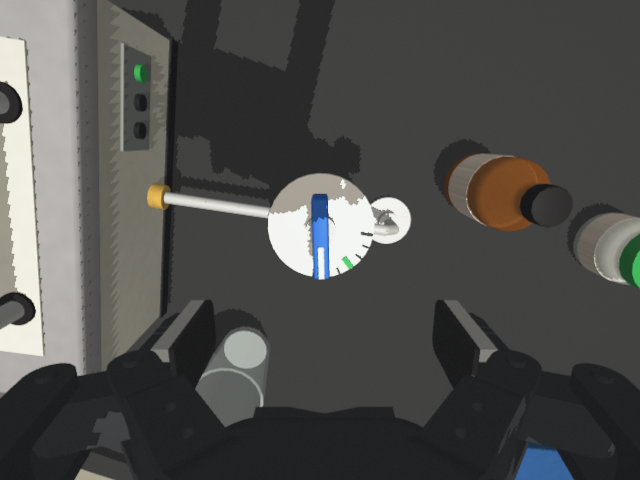

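The wrist view shows the handle at (321,195–278) with its nose (white stripe) down. The dial is centred at about (320,225) and the green mark is at (348,262). Next I'll fit the handle axis and the green line.

Run:
```python
from h import *
d=np.load('pics/wrist1.npz'); im=d['img']; hsv=cv2.cvtColor(im,cv2.COLOR_BGR2HSV); P=cloud(d); z=P[...,2]
cv2.imwrite('pics/z3.png',cv2.resize(im[160:290,260:390],(780,780),interpolation=cv2.INTER_CUBIC)[:600])
H,S,V=[hsv[...,i].astype(int) for i in range(3)]
u=np.arange(640)[None];v=np.arange(480)[:,None]
box=(u>260)&(u<385)&(v>160)&(v<290)
m=box&(z>.113)&(z<.13); q=P[m]; print('toppts',len(q)); r=cv2.minAreaRect(q[:,:2].astype(np.float32)); print(r)
c=q[:,:2].mean(0); vt=np.linalg.svd(q[:,:2]-c)[2][0]; print('pca',c,vt,np.degrees(np.arctan2(vt[1],vt[0])))
b=box&(H>100)&(H<130)&(S>110); 
p=cv2.minAreaRect(np.argwhere(b)[:,::-1].astype(np.float32)); print('blue px',p,b.sum())
g=box&(H>45)&(H<80)&(S>100); w=np.argwhere(g)[:,::-1].mean(0); G=proj(d,w[0],w[1],.078); print('green',w,G,g.sum())
mm=box&(abs(z-.078)<.006); q=P[mm][:,:2].astype(np.float32); (cx,cy),r=cv2.minEnclosingCircle(q); print('dial',cx,cy,r)
for C in [(.5468,.107),(cx,cy)]: print('green dir deg',np.degrees(np.arctan2(G[1]-C[1],G[0]-C[0])))
m=box&(np.hypot(P[...,0]-.5468,P[...,1]-.107)<.04)&(z>.1); print(np.median(P[m],0),m.sum())
```

```text
toppts 1335
((0.5468134880065918, 0.10932669788599014), (0.059619687497615814, 0.012010427191853523), 24.97676658630371)
pca [0.54550486 0.10873851] [0.90704405 0.42103573] 24.899994971151326
blue px ((319.97296142578125, 236.39089965820312), (85.04786682128906, 16.068391799926758), 88.60282135009766) 1127
green [347.22413793 262.18965517] [0.56602217 0.14252352 0.078     ] 58
dial 0.5472162365913391 0.1095811277627945 0.04408929869532585
green dir deg 61.58168677895387
green dir deg 60.27910372918399
[0.54449374 0.10818863 0.11992784] 1374
```

View pics/z3.png

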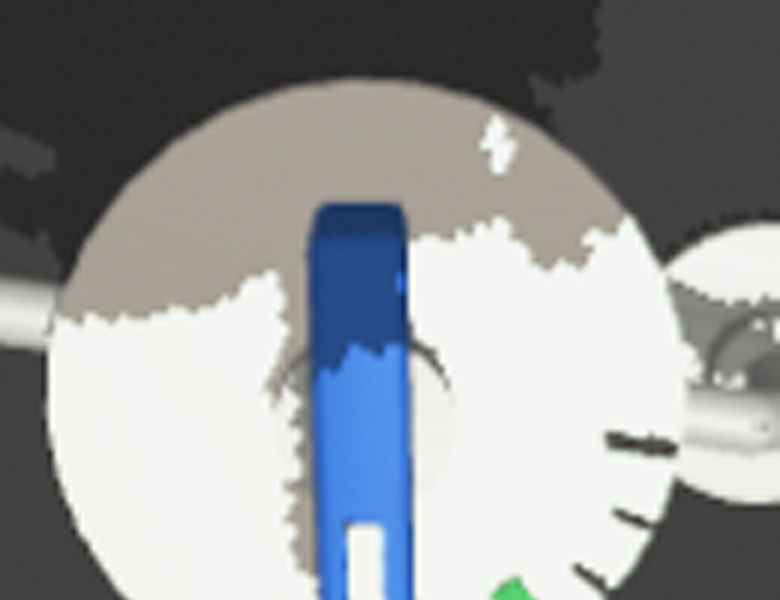

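move_arm --commands '[{"offset": [-3.7, 1.2, 41], "turn": -0.024, "gripper": 1}, {"offset": [0, 0, 40], "turn": 0, "gripper": 1}, {"offset": [0, 0, 40], "turn": 0, "gripper": 1}, {"offset": [0, 0, 20], "turn": 0, "gripper": 0.5}, {"offset": [0, 0, 0], "turn": 0, "gripper": 0}, {"offset": [0, 0, 0], "turn": 0, "gripper": 0}, {"offset": [0, 0, 0], "turn": 0, "gripper": 0}, {"offset": [0, 0, 0], "turn": 0, "gripper": 0}]'

```text
time_s: 3.25
ee_pos: [0.5481, 0.1105, 0.0926]
tcp_rot: [0.001, 0.537, 0.844, 0.002]
wrist_force: [-1.1, 5.0, 5.3]
width: 0.13
```

move_arm --commands '[{"offset": [0, 0, 0], "turn": 0, "gripper": 0}, {"offset": [0, 0, 0], "turn": 0, "gripper": 0}]'

```text
time_s: 3.5
ee_pos: [0.5481, 0.1105, 0.0926]
tcp_rot: [0.001, 0.537, 0.844, 0.002]
wrist_force: [-2.0, 5.1, 6.4]
width: 0.129
```

Run:
```python
from h import *
c=snap('wrist','wrist2')
s=arm.read_state()
for k in ['time_s','joints','ee_pos','tcp_rot','wrist_force','ft_torque','width']: print(k,np.round(s[k],4))
```

```text
time_s 3.55
joints [ 0.1219  0.4233  1.7214  0.0025  0.9932 -1.8876]
ee_pos [0.5481 0.1105 0.0925]
tcp_rot [7.000e-04 5.369e-01 8.437e-01 2.000e-03]
wrist_force [-2.1445  4.6483  4.9644]
ft_torque [ 0.6778  0.3091 -0.0897]
width 0.1265
```

View pics/wrist2.png

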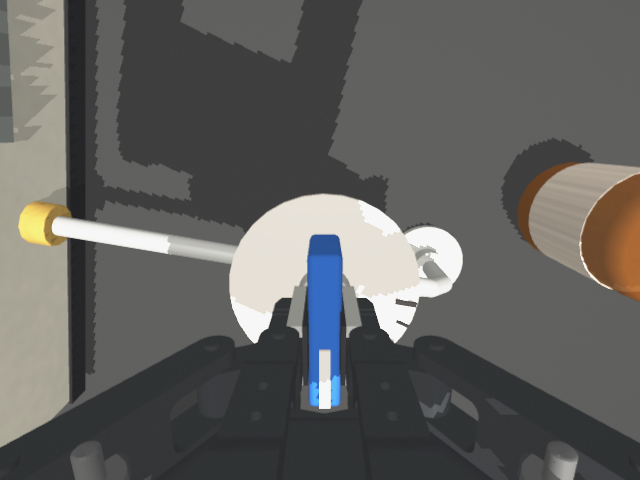

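The wing is gripped between the pads: opening 0.127 is about 11–12 mm, and side force is small. Next I turn it anticlockwise by about 0.61 rad.

move_arm --commands '[{"offset": [0, 0, 0], "turn": -0.1, "gripper": 0}, {"offset": [0, 0, 0], "turn": -0.1, "gripper": 0}, {"offset": [0, 0, 0], "turn": -0.1, "gripper": 0}, {"offset": [0, 0, 0], "turn": -0.1, "gripper": 0}, {"offset": [0, 0, 0], "turn": -0.1, "gripper": 0}, {"offset": [0, 0, 0], "turn": -0.115, "gripper": 0}, {"offset": [0, 0, 0], "turn": 0, "gripper": 0}, {"offset": [0, 0, 0], "turn": 0, "gripper": 0}]'

```text
time_s: 4.55
ee_pos: [0.5475, 0.1112, 0.0925]
tcp_rot: [0.001, 0.256, 0.967, 0.002]
wrist_force: [-3.4, 7.2, 6.8]
width: 0.129
```

Run:
```python
from h import *
c=snap('wrist','wrist3')
s=arm.read_state()
for k in ['time_s','joints','ee_pos','tcp_rot','wrist_force','ft_torque','width']: print(k,np.round(s[k],4))
a,b=s['tcp_rot'][1:3]; print(np.degrees(np.arctan2(2*a*b,2*b*b-1)))
d=np.load('pics/wrist3.npz'); P=cloud(d); z=P[...,2]
m=(z>.115)&(z<.125)&(np.hypot(P[...,0]-.547,P[...,1]-.109)<.04); hsv=cv2.cvtColor(d['img'],cv2.COLOR_BGR2HSV); m&=(hsv[...,0]>100)&(hsv[...,0]<130)&(hsv[...,1]>100)
print(m.sum(),cv2.minAreaRect(P[m][:,:2].astype(np.float32)))
```

```text
time_s 4.6
joints [ 0.1226  0.4231  1.7218  0.004   0.9939 -2.5029]
ee_pos [0.5475 0.1112 0.0925]
tcp_rot [6.000e-04 2.563e-01 9.666e-01 2.100e-03]
wrist_force [-3.5203  7.0729  7.2448]
ft_torque [1.1062 0.4689 0.13  ]
width 0.1289
29.698800613837847
4364 ((0.5469130277633667, 0.10970507562160492), (0.06094278767704964, 0.012362365610897541), 60.25992202758789)
```

View pics/wrist3.png

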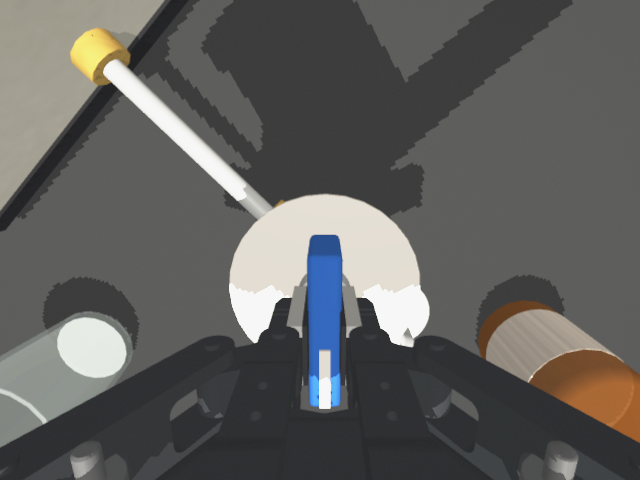

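The handle now lies at 60.26°, against 60.1–60.3° for the green line. I'll release, lift and check.

move_arm --commands '[{"offset": [0, 0, 0], "turn": 0, "gripper": 0.5}, {"offset": [0, 0, 0], "turn": 0, "gripper": 0.5}, {"offset": [0, 0, 0], "turn": 0, "gripper": 0.5}, {"offset": [0, 0, -20], "turn": 0, "gripper": 0.5}, {"offset": [0, 0, -50], "turn": 0, "gripper": 0.5}, {"offset": [0, 0, -60], "turn": 0, "gripper": 1}, {"offset": [0, 0, -50], "turn": 0, "gripper": 1}, {"offset": [0, 0, 0], "turn": 0, "gripper": 1}]'

```text
time_s: 5.6
ee_pos: [0.5502, 0.1091, 0.2754]
tcp_rot: [0.005, 0.256, 0.967, 0.002]
wrist_force: [-0.1, 0.9, -0.2]
width: 1.003
```

Run:
```python
from h import *
for n in ['wrist','scene','top']: c=snap(n,n+'4')
s=arm.read_state()
for k in ['time_s','joints','ee_pos','tcp_rot','wrist_force','ft_torque','width']: print(k,np.round(s[k],4))
d=np.load('pics/wrist4.npz'); P=cloud(d); z=P[...,2]
m=(z>.115)&(z<.125)&(np.hypot(P[...,0]-.547,P[...,1]-.109)<.04)
print(m.sum(),cv2.minAreaRect(P[m][:,:2].astype(np.float32)))
im=[]
for n,(x,y) in dict(scene4=(170,200),top4=(320,110)).items():
    i=np.load(f'pics/{n}.npz')['img'][y:y+160,x:x+160]; im.append(cv2.resize(i,(400,400),interpolation=cv2.INTER_CUBIC))
cv2.imwrite('pics/z4.png',np.hstack(im))
```

```text
time_s 5.75
joints [ 1.2070e-01  2.5580e-01  1.4825e+00 -1.0000e-04  1.4051e+00 -2.5030e+00]
ee_pos [0.5463 0.1087 0.2693]
tcp_rot [-9.000e-04  2.561e-01  9.667e-01 -4.000e-04]
wrist_force [-0.5172  0.0843  0.9131]
ft_torque [-0.016  -0.0127 -0.0387]
width 0.9963
986 ((0.5469032526016235, 0.10960301011800766), (0.05972651392221451, 0.011132861487567425), 60.213722229003906)
```

View pics/wrist4.png

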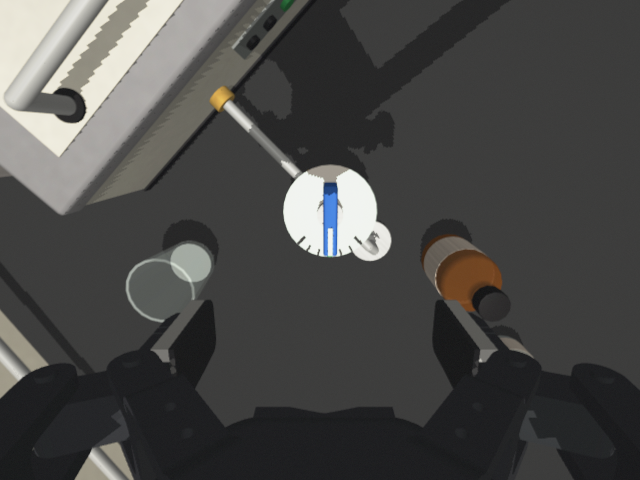

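View pics/scene4.png

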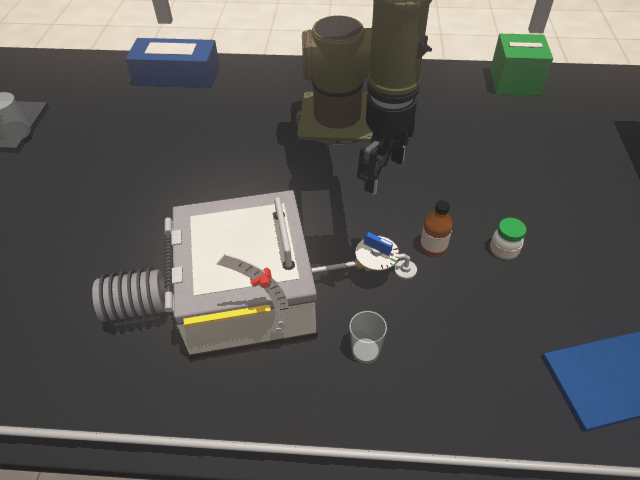

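The valve stayed at 60.2°, on the green line, and the lid is still shut. Now for the index angle, in chamber coordinates.

Run:
```python
from h import *
X=np.array([.2588,-.9659,0]);Y=np.array([.9659,.2588,0]);V0=np.array([.547,.1092,0])
def ch(P): q=P-V0; return np.stack([q@X,q@Y,q[...,2]],-1)
H=np.array([.4,0,.147])
for n in ['scene4','top4']:
    d=np.load(f'pics/{n}.npz'); hsv=cv2.cvtColor(d['img'],cv2.COLOR_BGR2HSV); h,S,V=hsv[...,0],hsv[...,1],hsv[...,2]
    C=ch(cloud(d)); 
    for nm,m in dict(red=((h<6)|(h>174))&(S>150)&(V>90),yel=(h>22)&(h<34)&(S>150)&(V>120)).items():
        box=(C[...,2]>.1)&(C[...,0]>.1)&(C[...,0]<.45)&(C[...,1]>.1)
        m=m&box; q=C[m]; r=np.hypot(q[:,0]-H[0],q[:,2]-H[2]); a=np.arctan2(q[:,2]-H[2],H[0]-q[:,0])
        print(n,nm,len(q),'y',np.percentile(q[:,1],[2,25,50,75,98]).round(3),'x',np.percentile(q[:,0],[2,50,98]).round(3),'z',np.percentile(q[:,2],[2,50,98]).round(3))
        if nm=='red':
            for lo in np.arange(.165,.225,.006):
                k=(r>=lo)&(r<lo+.006)
                if k.sum(): print('  r',lo.round(3),k.sum(),'ang',a[k].mean().round(3),a[k].std().round(3),'y',q[k,1].mean().round(3))
i=np.load('pics/scene4.npz')['img'][240:330,215:315]; cv2.imwrite('pics/z5.png',cv2.resize(i,(660,594),interpolation=cv2.INTER_CUBIC))
```

```text
scene4 red 148 y [0.137 0.145 0.149 0.155 0.161] x [0.22  0.229 0.25 ] z [0.241 0.253 0.257]
  r 0.171 3 ang 0.556 0.007 y 0.145
  r 0.177 12 ang 0.557 0.006 y 0.147
  r 0.183 11 ang 0.558 0.006 y 0.148
  r 0.189 14 ang 0.558 0.005 y 0.15
  r 0.195 30 ang 0.567 0.007 y 0.154
  r 0.201 52 ang 0.55 0.011 y 0.151
  r 0.207 26 ang 0.543 0.014 y 0.144
scene4 yel 467 y [0.132 0.136 0.139 0.142 0.145] x [0.231 0.311 0.371] z [0.148 0.151 0.154]
top4 red 150 y [0.132 0.135 0.139 0.151 0.159] x [0.223 0.232 0.253] z [0.238 0.251 0.258]
  r 0.171 11 ang 0.56 0.008 y 0.135
  r 0.177 10 ang 0.557 0.01 y 0.135
  r 0.183 11 ang 0.557 0.014 y 0.136
  r 0.189 23 ang 0.563 0.014 y 0.143
  r 0.195 42 ang 0.561 0.018 y 0.148
  r 0.201 52 ang 0.547 0.017 y 0.142
  r 0.207 1 ang 0.559 0.0 y 0.142
top4 yel 328 y [0.132 0.135 0.137 0.14  0.142] x [0.235 0.305 0.375] z [0.146 0.15  0.155]
```

View pics/z5.png

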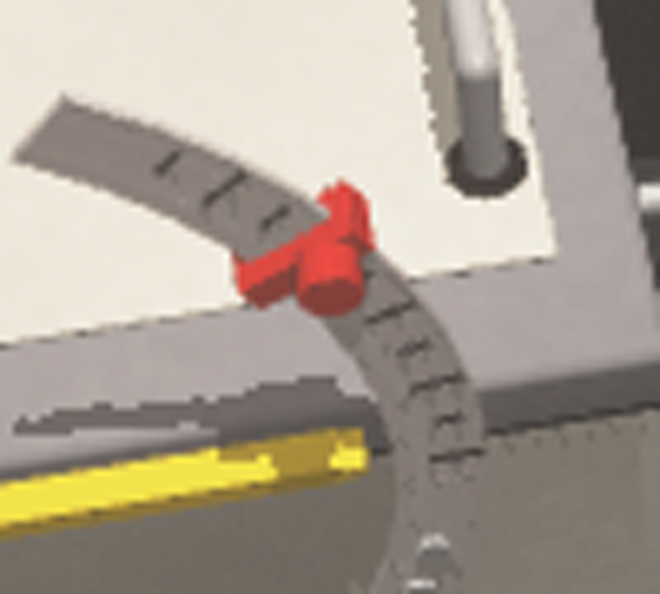

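move_arm --commands '[{"offset": [-32.7, -32.8, 0], "turn": 0, "gripper": 1}, {"offset": [-32.7, -32.8, 0], "turn": 0, "gripper": 1}, {"offset": [-32.7, -32.8, 0], "turn": 0, "gripper": 1}, {"offset": [-32.7, -32.8, 0], "turn": 0, "gripper": 1}, {"offset": [0, 0, 0], "turn": 0.158, "gripper": 1}, {"offset": [0, 0, 0], "turn": 0.158, "gripper": 1}, {"offset": [0, 0, 0], "turn": 0.158, "gripper": 1}, {"offset": [0, 0, 0], "turn": 0.158, "gripper": 1}]'

```text
time_s: 6.75
ee_pos: [0.5972, -0.0401, 0.2683]
tcp_rot: [0.008, 0.567, 0.824, -0.017]
wrist_force: [0.1, 0.5, -0.2]
width: 0.995
```

move_arm --commands '[{"offset": [0, 0, 0], "turn": 0.158, "gripper": 1}, {"offset": [0, 0, 0], "turn": 0, "gripper": 1}, {"offset": [0, 0, 0], "turn": 0, "gripper": 1}]'

```text
time_s: 7.12
ee_pos: [0.5974, -0.0401, 0.2691]
tcp_rot: [0.01, 0.627, 0.779, -0.016]
wrist_force: [0.4, -0.1, 0.0]
width: 1.0
```

Run:
```python
from h import *
c=snap('wrist','wrist5')
s=arm.read_state()
for k in ['time_s','joints','ee_pos','tcp_rot','wrist_force','width']: print(k,np.round(s[k],4))
a,b=s['tcp_rot'][1:3]; print(np.degrees(np.arctan2(2*b*b-1,2*a*b)))
d=np.load('pics/wrist5.npz'); P=cloud(d); z=P[...,2]
m=(z>.2)&(z<.214)&(np.hypot(P[...,0]-.595,P[...,1]+.07)<.08)
q=P[m][:,:2]; print(m.sum(),cv2.minAreaRect(q.astype(np.float32)))
```

```text
time_s 7.175
joints [-0.1143  0.3158  1.3955 -0.0378  1.43   -1.8948]
ee_pos [ 0.5974 -0.0401  0.2693]
tcp_rot [ 0.0101  0.627   0.7788 -0.0157]
wrist_force [-0.2541 -0.7088  0.0137]
width 0.9974
12.298663945470015
4456 ((0.5940997004508972, -0.06930564343929291), (0.1342901885509491, 0.012245955877006054), 14.759934425354004)
```

View pics/wrist5.png

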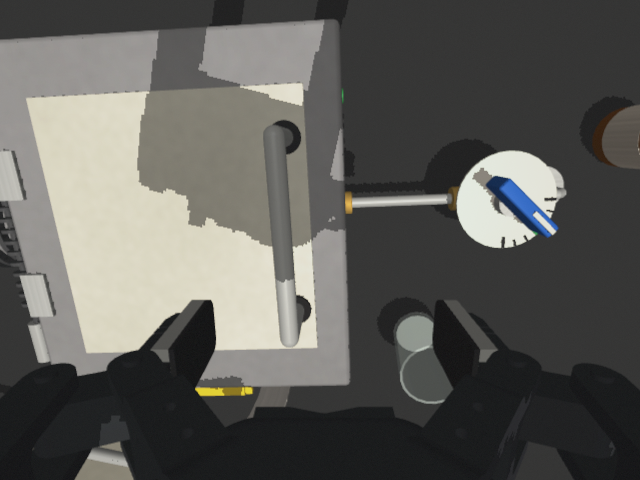

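The wrist view shows the bar running from (275,130) to (288,340), left of the finger midline, and the valve still on its mark. I'll compute the remaining shift in tool axes.

Run:
```python
from h import *
from scipy.spatial.transform import Rotation as R
s=arm.read_state(); w,x,y,z=s['tcp_rot']; M=R.from_quat([x,y,z,w]).as_matrix(); print(M.round(3))
g=s['ee_pos']-0.019*M[:,2]; t=np.array([.5941,-.0693,.203]); print((M.T@(t-g)*1000).round(1))
```

```text
[[-0.213  0.977 -0.004]
 [ 0.976  0.213 -0.037]
 [-0.036 -0.012 -0.999]]
[-25.4  -8.7  86.4]
```

move_arm --commands '[{"offset": [-13, -4.5, 0], "turn": 0, "gripper": 1}, {"offset": [-12.4, -4.2, 0], "turn": 0, "gripper": 1}, {"offset": [0, 0, 0], "turn": -0.045, "gripper": 1}, {"offset": [0, 0, 20], "turn": 0, "gripper": 1}, {"offset": [0, 0, 20], "turn": 0, "gripper": 1}, {"offset": [0, 0, 0], "turn": 0, "gripper": 1}]'

```text
time_s: 7.92
ee_pos: [0.5929, -0.0692, 0.2294]
tcp_rot: [0.009, 0.611, 0.792, -0.017]
wrist_force: [-0.1, -0.1, 0.4]
width: 0.999
```

Run:
```python
from h import *
from scipy.spatial.transform import Rotation as R
c=snap('wrist','wrist6')
s=arm.read_state(); w,x,y,z=s['tcp_rot']; M=R.from_quat([x,y,z,w]).as_matrix(); print(M.round(3))
g=s['ee_pos']-0.019*M[:,2]
d=np.load('pics/wrist6.npz'); P=cloud(d); z=P[...,2]
m=(z>.2)&(z<.214)&(np.hypot(P[...,0]-.595,P[...,1]+.07)<.08)
q=P[m][:,:2]; r=cv2.minAreaRect(q.astype(np.float32)); print(m.sum(),r,np.median(P[m][:,2]))
for t in [np.array([*r[0],.203]),np.array([.5941,-.0693,.203])]: print(s['ee_pos'],(M.T@(t-g)*1000).round(1))
```

```text
[[-0.254  0.967 -0.004]
 [ 0.966  0.254 -0.037]
 [-0.035 -0.014 -0.999]]
6216 ((0.5943068265914917, -0.06926533579826355), (0.1347208470106125, 0.011995518580079079), 14.864339828491211) 0.20766943857820708
[ 0.59381303 -0.06912405  0.23056631] [ 0.7  0.8 46.6]
[ 0.59381303 -0.06912405  0.23056631] [ 0.7  0.6 46.6]
```

View pics/wrist6.png

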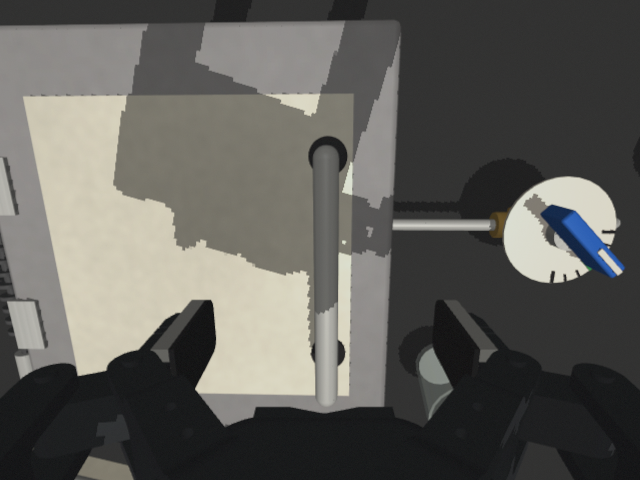

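The bar at x≈325 px is centred between the pads. I'll go down and close.

move_arm --commands '[{"offset": [0.7, 0.6, 20], "turn": 0, "gripper": 1}, {"offset": [0, 0, 20], "turn": 0, "gripper": 1}, {"offset": [0, 0, 6], "turn": 0, "gripper": 0.5}, {"offset": [0, 0, 0], "turn": 0, "gripper": 0}, {"offset": [0, 0, 0], "turn": 0, "gripper": 0}, {"offset": [0, 0, 0], "turn": 0, "gripper": 0}, {"offset": [0, 0, 0], "turn": 0, "gripper": 0}, {"offset": [0, 0, 0], "turn": 0, "gripper": 0}]' --grip_force 80

```text
time_s: 8.98
ee_pos: [0.5951, -0.0691, 0.1858]
tcp_rot: [0.011, 0.61, 0.792, -0.015]
wrist_force: [-0.6, 0.7, 4.6]
width: 0.109
```

Run:
```python
from h import *
from scipy.spatial.transform import Rotation as R
s=arm.read_state(); w,x,y,z=s['tcp_rot']; M=R.from_quat([x,y,z,w]).as_matrix(); print(M.round(3))
for k in ['time_s','joints','ee_pos','tcp_rot','wrist_force','ft_torque','width']: print(k,np.round(s[k],4))
g=s['ee_pos']-0.019*M[:,2]; print('grasp',g)
# arc: bar centre displacement in tool axes per step
X=np.array([.2588,-.9659,0])
def bar(t): return X*(-.215*np.cos(t)+.056*np.sin(t))+np.array([0,0,.215*np.sin(t)+.056*np.cos(t)])
th=[0,.05,.12,.19,.26,.33,.40,.47,.50,.53,.545]
for a,b in zip(th,th[1:]): print(b,(M.T@(bar(b)-bar(a))*1000).round(1))
```

```text
[[-0.255  0.967 -0.001]
 [ 0.966  0.255 -0.037]
 [-0.036 -0.011 -0.999]]
time_s 8.975
joints [-0.1631  0.3753  1.5217 -0.0391  1.24   -1.9791]
ee_pos [ 0.5951 -0.0691  0.1858]
tcp_rot [ 0.0109  0.6102  0.792  -0.0151]
wrist_force [-0.5987  0.7287  4.6183]
ft_torque [0.0895 0.0395 0.0485]
width 0.1091
grasp [ 0.59513036 -0.06834329  0.20478547]
0.05 [ -3.4  -0.1 -10.6]
0.12 [ -5.7  -0.1 -14.5]
0.19 [ -6.7  -0.1 -14. ]
0.26 [ -7.7  -0.1 -13.5]
0.33 [ -8.6  -0.1 -13. ]
0.4 [ -9.5  -0.1 -12.3]
0.47 [-10.3  -0.1 -11.6]
0.5 [-4.7 -0.  -4.8]
0.53 [-4.8 -0.  -4.6]
0.545 [-2.5 -0.  -2.3]
```

move_arm --commands '[{"offset": [-1.7, 0, -5.3], "turn": 0, "gripper": 0}, {"offset": [-1.7, 0, -5.3], "turn": 0, "gripper": 0}, {"offset": [-2.8, 0, -7.3], "turn": 0, "gripper": 0}, {"offset": [-2.9, -0.1, -7.2], "turn": 0, "gripper": 0}, {"offset": [-3.3, 0, -7], "turn": 0, "gripper": 0}, {"offset": [-3.4, -0.1, -7], "turn": 0, "gripper": 0}, {"offset": [0, 0, 0], "turn": 0, "gripper": 0}, {"offset": [0, 0, 0], "turn": 0, "gripper": 0}]'

```text
time_s: 9.98
ee_pos: [0.5983, -0.0816, 0.2236]
tcp_rot: [0.009, 0.61, 0.792, -0.015]
wrist_force: [2.7, 5.5, -6.5]
width: 0.103
```

```bash
cat >> h.py <<'E'
def lidchk(f):
    from scipy.spatial.transform import Rotation as R
    X=np.array([.2588,-.9659,0]);Y=np.array([.9659,.2588,0]);V0=np.array([.547,.1092,0]);Hx,Hz=.4,.147
    s=arm.read_state()
    for k in ['time_s','ee_pos','tcp_rot','wrist_force','ft_torque','width']: print(k,np.round(s[k],4))
    w,x,y,z=s['tcp_rot']; M=R.from_quat([x,y,z,w]).as_matrix(); g=s['ee_pos']-.019*M[:,2]
    q=g-V0; dx,dz=Hx-q@X,q[2]-Hz; print('grasp r',np.hypot(dx,dz),'vs',np.hypot(.215,.056),'theta from grasp',np.arctan2(dz,dx)-np.arctan2(.056,.215))
    for n in ['scene','top']:
        snap(n,n+f); d=np.load(f'pics/{n+f}.npz'); hsv=cv2.cvtColor(d['img'],cv2.COLOR_BGR2HSV); h,S,V=hsv[...,0],hsv[...,1],hsv[...,2]
        P=cloud(d)-V0; C=np.stack([P@X,P@Y,P[...,2]],-1); box=(C[...,2]>.1)&(C[...,0]>.1)&(C[...,0]<.45)&(C[...,1]>.1)&(C[...,1]<.18)
        for nm,m in dict(red=((h<6)|(h>174))&(S>150)&(V>90),yel=(h>22)&(h<34)&(S>150)&(V>120)).items():
            q=C[m&box]; 
            if len(q)<10: print(n,nm,'few'); continue
            r=np.hypot(q[:,0]-Hx,q[:,2]-Hz); a=np.arctan2(q[:,2]-Hz,Hx-q[:,0])
            if nm=='red': k=(r<.188); print(n,'index ang',a[k].mean().round(3),k.sum())
            else:
                p=np.polyfit(q[:,0],q[:,2],1); k=r>.1; print(n,'pointer slope ang',np.arctan(-p[0]).round(3),'ang about hinge',a[k].mean().round(3),len(q))
    i=np.load(f'pics/scene{f}.npz')['img'][200:350,160:330]; cv2.imwrite(f'pics/q{f}.png',cv2.resize(i,(680,600),interpolation=cv2.INTER_CUBIC))
E
python3 - <<'E'
from h import *
lidchk('7')
E
```

```text
time_s 9.975
ee_pos [ 0.5983 -0.0816  0.2236]
tcp_rot [ 0.0088  0.6103  0.792  -0.0148]
wrist_force [ 2.6738  5.5424 -6.4949]
ft_torque [ 1.0584 -0.5144 -0.0067]
width 0.1031
grasp r 0.22438412032123428 vs 0.22217335573826127 theta from grasp 0.18505629063811035
scene index ang 0.559 28
scene pointer slope ang 0.174 ang about hinge 0.206 446
top red few
top yel few
```

View pics/q7.png

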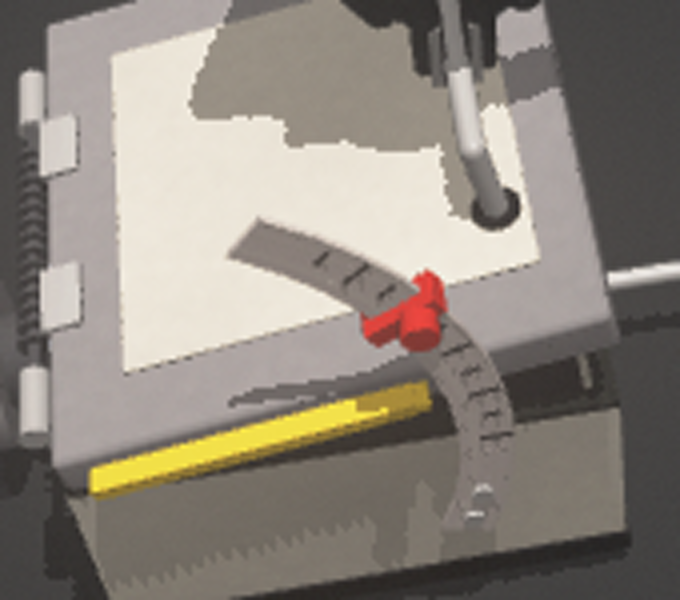

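The lid is lifting cleanly at about 0.18 rad, with the pointer still well below the index. I'll continue along the arc.

move_arm --commands '[{"offset": [-3.8, 0, -6.8], "turn": 0, "gripper": 0}, {"offset": [-3.9, -0.1, -6.7], "turn": 0, "gripper": 0}, {"offset": [-4.3, 0, -6.5], "turn": 0, "gripper": 0}, {"offset": [-4.3, -0.1, -6.5], "turn": 0, "gripper": 0}, {"offset": [-4.7, 0, -6.2], "turn": 0, "gripper": 0}, {"offset": [-4.8, -0.1, -6.1], "turn": 0, "gripper": 0}, {"offset": [-5.1, 0, -5.8], "turn": 0, "gripper": 0}, {"offset": [-5.2, -0.1, -5.8], "turn": 0, "gripper": 0}]'

```text
time_s: 11.08
ee_pos: [0.6064, -0.112, 0.275]
tcp_rot: [0.006, 0.61, 0.792, -0.013]
wrist_force: [1.8, 11.6, -5.0]
width: 0.106
```

move_arm --commands '[{"offset": [-4.7, 0, -4.8], "turn": 0, "gripper": 0}, {"offset": [-3.2, 0, -3.2], "turn": 0, "gripper": 0}, {"offset": [0, 0, 0], "turn": 0, "gripper": 0}, {"offset": [0, 0, 0], "turn": 0, "gripper": 0}]'

```text
time_s: 11.58
ee_pos: [0.6085, -0.1192, 0.284]
tcp_rot: [0.007, 0.61, 0.793, -0.013]
wrist_force: [0.2, 11.6, -1.7]
width: 0.114
```

Run:
```python
from h import *
lidchk('8')
```

```text
time_s 11.575
ee_pos [ 0.6085 -0.1192  0.284 ]
tcp_rot [ 0.0069  0.6097  0.7925 -0.0134]
wrist_force [ 0.1753 11.6447 -1.7414]
ft_torque [ 1.8966 -0.1114 -0.0128]
width 0.1135
grasp r 0.22631141070321825 vs 0.22217335573826127 theta from grasp 0.5056339469029876
scene index ang 0.546 48
scene pointer slope ang 0.496 ang about hinge 0.519 450
top index ang nan 0
top yel fewh.py:25: RuntimeWarning: Mean of empty slice.
  if nm=='red': k=(r<.188); print(n,'index ang',a[k].mean().round(3),k.sum())
  ret = ret.dtype.type(ret / rcount)
```

View pics/q8.png

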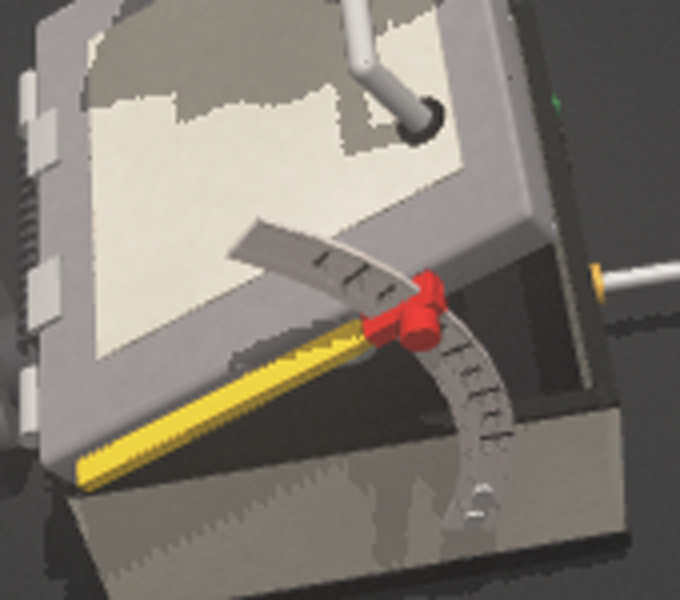

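The pointer tip at (360,335) just meets the red needle. Since the index stands nearer the camera, the lid is still about 0.045 rad low, which matches the depth fit (0.495 against about 0.545).

move_arm --commands '[{"offset": [-2.2, 0, -2.6], "turn": 0, "gripper": 0}, {"offset": [-2.2, 0, -2.6], "turn": 0, "gripper": 0}, {"offset": [-2.0, 0, -2.6], "turn": 0, "gripper": 0}, {"offset": [0, 0, 0], "turn": 0, "gripper": 0}, {"offset": [0, 0, 0], "turn": 0, "gripper": 0}, {"offset": [0, 0, 0], "turn": 0, "gripper": 0}]'

```text
time_s: 12.42
ee_pos: [0.6101, -0.1257, 0.291]
tcp_rot: [0.007, 0.61, 0.792, -0.014]
wrist_force: [1.7, 9.0, -6.1]
width: 0.106
```

```bash
python3 - 2>/dev/null <<'E'
from h import *
lidchk('9')
# detailed angles at matching features, averaged over pixel bins
X=np.array([.2588,-.9659,0]);Y=np.array([.9659,.2588,0]);V0=np.array([.547,.1092,0])
for f in ['scene4','scene7','scene8','scene9']:
    d=np.load(f'pics/{f}.npz'); hsv=cv2.cvtColor(d['img'],cv2.COLOR_BGR2HSV); h,S,V=hsv[...,0],hsv[...,1],hsv[...,2]
    P=cloud(d)-V0; C=np.stack([P@X,P@Y,P[...,2]],-1); box=(C[...,2]>.1)&(C[...,0]>.1)&(C[...,0]<.45)&(C[...,1]>.1)&(C[...,1]<.18)
    m=(h>22)&(h<34)&(S>150)&(V>120)&box; q=C[m]
    vx,vy,x0,y0=cv2.fitLine(q[:,[0,2]].astype(np.float32),cv2.DIST_HUBER,0,.01,.01).ravel(); th=np.arctan(-vy/vx)
    # perpendicular offset of hinge from fitted line
    off=((.4-x0)*vy-(.147-y0)*vx); print(f,'lid slope',round(float(th),3),'off mm',round(float(off)*1000,1),end=' ')
    m=((h<6)|(h>174))&(S>150)&(V>90)&box; q=C[m]; r=np.hypot(q[:,0]-.4,q[:,2]-.147); q=q[r<.194]
    vx,vy,x0,y0=cv2.fitLine(q[:,[0,2]].astype(np.float32),cv2.DIST_HUBER,0,.01,.01).ravel(); print('needle slope',np.arctan(-vy/vx).round(3),len(q))
E
```

```text
time_s 12.425
ee_pos [ 0.6101 -0.1257  0.291 ]
tcp_rot [ 0.0067  0.6097  0.7925 -0.0139]
wrist_force [ 1.7011  9.0331 -6.057 ]
ft_torque [ 1.873  -0.3012 -0.0076]
width 0.1055
grasp r 0.2265302671816358 vs 0.22217335573826127 theta from grasp 0.5481835841606613
scene index ang 0.546 50
scene pointer slope ang 0.537 ang about hinge 0.561 467
top index ang 0.558 2
top yel few
scene4 lid slope -0.007 off mm 4.5 needle slope 0.557 39
scene7 lid slope 0.174 off mm 4.0 needle slope 0.506 44
scene8 lid slope 0.494 off mm 3.3 needle slope 0.739 70
scene9 lid slope 0.533 off mm 3.8 needle slope 0.671 71
```

View pics/q9.png

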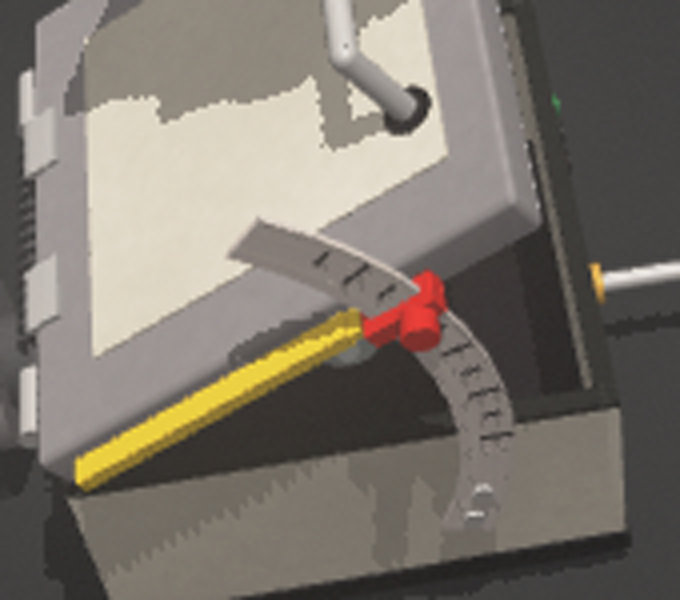

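Run:
```python
from h import *
X=np.array([.2588,-.9659,0]);Y=np.array([.9659,.2588,0]);V0=np.array([.547,.1092,0])
d=np.load('pics/scene4.npz'); K,T=d['K'],d['T']
C=cloud(d)
def onplane(u,v,yc):
    r=T[:3,:3]@np.linalg.solve(K,[u,v,1.]); o=T[:3,3]-V0; t=(yc-o@Y)/(r@Y); p=o+t*r; return p@X,p[2]
pts=dict(L1=(455,457),S1=(447,420),L2=(440,385),S2=(413,350),L3=(390,312),p=(370,275),S4=(275,218),L5=(222,192),S5=(167,163),needletip_c=(255,275),needle_mid=(290,258),head=(345,215))
for k,(a,b) in pts.items():
    u,v=215+a/6.6,240+b/6.6; q=C[int(round(v)),int(round(u))]-V0
    x,z=onplane(u,v,.148); print(k,'meas yc',round(q@Y,3),'ang deg',np.degrees(np.arctan2(z-.147,.4-x)).round(1),'r',np.hypot(z-.147,.4-x).round(3))
```

```text
L1 meas yc 0.142 ang deg 1.1 r 0.195
S1 meas yc 0.144 ang deg 6.2 r 0.195
L2 meas yc 0.145 ang deg 10.8 r 0.197
S2 meas yc 0.143 ang deg 16.0 r 0.196
L3 meas yc 0.144 ang deg 21.2 r 0.197
p meas yc 0.143 ang deg 25.8 r 0.2
S4 meas yc 0.143 ang deg 35.7 r 0.197
L5 meas yc 0.144 ang deg 40.5 r 0.197
S5 meas yc 0.144 ang deg 45.6 r 0.198
needletip_c meas yc 0.148 ang deg 31.7 r 0.18
needle_mid meas yc 0.149 ang deg 31.4 r 0.19
head meas yc 0.148 ang deg 32.4 r 0.209
```

The quadrant ticks read 1.1, 6.2, 10.8 … 45.6°, so they sit every 5° with a bias of about +0.9°. That puts the index at about 30.6° (0.534 rad) against a lid angle of about 0.54. I'll hold, check again, then hand in.

move_arm --commands '[{"offset": [0, 0, 0], "turn": 0, "gripper": 0}, {"offset": [0, 0, 0], "turn": 0, "gripper": 0}, {"offset": [0, 0, 0], "turn": 0, "gripper": 0}, {"offset": [0, 0, 0], "turn": 0, "gripper": 0}]'

```text
time_s: 13.02
ee_pos: [0.6101, -0.1256, 0.2909]
tcp_rot: [0.007, 0.61, 0.792, -0.014]
wrist_force: [2.5, 9.4, -5.3]
width: 0.109
```

```bash
python3 - 2>/dev/null <<'E'
from h import *
lidchk('10')
c=np.load('pics/scene10.npz'); P=cloud(c); z=P[...,2]
m=(z>.115)&(z<.126)&(np.hypot(P[...,0]-.547,P[...,1]-.109)<.04); print('valve',m.sum(),cv2.minAreaRect(P[m][:,:2].astype(np.float32)))
E
```

```text
time_s 13.025
ee_pos [ 0.6101 -0.1256  0.2909]
tcp_rot [ 0.0066  0.6097  0.7925 -0.0139]
wrist_force [ 2.5415  9.4044 -5.3246]
ft_torque [ 1.817  -0.3125  0.0534]
width 0.1088
grasp r 0.22651548513918743 vs 0.22217335573826127 theta from grasp 0.5480360270206474
scene index ang 0.547 51
scene pointer slope ang 0.535 ang about hinge 0.561 461
top index ang 0.56 1
top yel few
valve 179 ((0.5490386486053467, 0.11032368242740631), (0.05971255525946617, 0.014831318520009518), 59.74599075317383)
```

View pics/scene10.png

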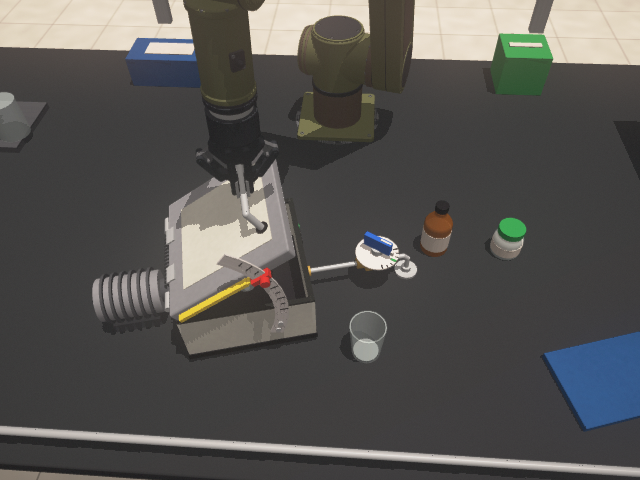

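The lid is held still with its pointer level with the index at (262,280). The valve at (378,243) points along the green line, and the beaker, bottle and jar have not moved.

```bash
python3 -c "
from workcell import arm
print(arm.close_job()); print(arm.read_state()['time_s'])"
```

```text
the job is handed in; nothing more can be done
None
the job is handed in; nothing more can be done
```

I turned the valve to half open with the lid shut, then lifted the lid to the red index and handed the job in with the gripper still holding it. The hand-in reported no verdict.

- **Valve:** the handle lies at 60.2° in world axes and the green line at 60.1–60.3°, so it stands at about 45°. The last scene view read 59.7°.
- **Lid:** the pointer's slope gives about 0.535–0.54 rad. The gripper position gives 0.548 rad.
- **Index:** it sits at about 0.534 rad, read against the quadrant's 5° ticks, or 0.547 rad from raw depth. The readings differ by about 0.015 rad at most, against the 0.07 rad allowed.
- **Hold:** the lid stayed still over the last 0.6 s of holding. The wrist force was about 11 N.
- **Not moved:** the beaker, bottle and jar look unmoved in the last scene picture. The index shows no shift: its picture position is unchanged, and the raw depth angle differs by 0.01 rad (about 2 mm).
- **Failed checks:** the top camera could not confirm the pointer because the arm hid it. Straight-line fits to the red needle in the later pictures scattered from 0.51 to 0.74 rad, so I did not use them. The gripper's distance from the hinge read about 4 mm more than nominal, which I put down to calibration.

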